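# Load-test a battery pack on the bench tester

### The job

Slide the orange battery pack, brass contacts first, under the lips of the battery tester's rail until it clicks fully home, and let go of it. Only then turn the tester's spring-return dial clockwise by its red handle, past the first two clicks to the third (the big red dot), and finish while still holding it there against its spring with the gripper. Leave the blue pack and everything else on the bench alone.

Things in the scene. Friction and masses are not known exactly. Their poses are not given: they have to be found in the camera images.
- tester: Battery tester: low grey box with black deck, 200 x 250 x 40 mm (x, y, z), fixed to the bench, placed and turned anew each time. Origin: centre of its underside; x from its front (robot side) to its rear, z up. Deck 40 mm above the bench. Left half (y = +65 mm): the aluminium rail, along x. Right half (y = -60 mm): the dial. A display 22 mm high stands 57 mm behind the dial's axis.
- shoe_home (a point): Point on the deck where the orange pack's origin lies when fully home; axes as the tester's, x = sliding direction. A sprung catch rises 2.5 mm from the deck here: the pack's nose meets it 35 mm short of home (roughly 4 to 8 N to ride over), and at home it clicks into the groove under the pack. A 30 mm high end stop stands 35.8 mm behind this point (+x).
- rail_mouth (a point): Point on the deck at the front end of the rail, 40 mm in front of shoe_home; axes as the tester's. From here to the end stop run two side walls 55 mm apart inside, with inward lips 44 mm apart whose undersides are 8 mm and tops 12 mm above the deck. The pack can enter only from the front, its flange under the lips.
- shoe_entry (a point): Point on the deck 85 mm in front of shoe_home on the rail's centre line; axes as the tester's. A pack set on the deck with its origin here and its x along the tester's x ends 10 mm short of the lips. Yellow guides 8 mm high beside it narrow from about 74 mm apart at the front to about 56 mm at the lips.
- pack: Orange battery pack, 70 x 52 x 56 mm (x, y, z), about 0.32 kg, loose, upright on the bench left or right of the tester. Origin: centre of its underside. Body to grip: 40 mm wide in y, 70 mm in x, 6 to 56 mm up. Black flange at the foot, 52 mm wide, 6 mm high, goes under the lips. Cross groove 14 mm wide under the middle. +x is the nose with two brass contacts, which goes in first.
- pack_nose (a point): Point on the orange pack's underside at the middle of its nose edge, 35 mm in +x from its origin.
- dial (a joint): Angle of the dial, rad: 0 at rest, growing clockwise seen from above, stop at 1.12. Clicks at 0.349, 0.698 and 1.047 (third). A spring always drives it back to 0, from every click: turning takes roughly 3 to 9 N at the handle, rising towards the third click and with a crest just past each click.
- dial_axis (a point): Point on the deck on the dial's vertical axis; axes as the tester's. Disc 100 mm across, top 12 mm above the deck, 36 mm hub up to 20 mm. Handle at rest: 220 degrees about the tester's z, counter-clockwise from its x (front right); at the third click 160 degrees (front). Dots on the deck: rest (white), first (green), second (yellow), third click (big red).
- dial_tab (a point): The dial's red handle, an upright tab on the disc, centred 40 mm from the axis: 22 mm in its x (radial, outwards), 12 mm in its y (its direction of travel; -y is clockwise), 36 mm in z. The point: centre of its foot, on the disc's top, 52 mm above the bench. It turns with the dial.
- spare: Blue battery pack, same shape as the orange one, on the bench on the other side of the tester; leave it alone. Origin: centre of its underside.
- bowl: Steel parts bowl, 124 mm across, 36 mm high, at the far side; leave alone. Origin: centre of its underside.
- driver: Screwdriver with a green handle lying at the far right; leave alone. Origin near its middle, on the bench.
- wrench: Steel wrench lying at the far side; leave alone. Origin near its middle, on the bench.
- oil: Small clear oil bottle with a red cap, 44 mm across, 110 mm high, to the left; leave alone. Origin: centre of its underside.
- spool: Filament spool lying flat to the right, 190 mm across, 60 mm high; leave alone. Origin: centre of its underside.

How it is judged:
By the outcome, as a careful person would: the job done as asked, in the order asked, and still so for the second after the job is handed in, while the arm keeps its last pose, push and grip.
It also fails if it takes over 58 s, if anything falls off the work surface, if the arm or the gripper's body presses on something with over 40 N, if the wrist force passes 120 N, or if a joint passes its speed limit or range.

### The arm

A 6-joint arm with a two-finger parallel gripper is mounted at the origin on the work surface. World frame = base frame: x ahead of the robot, y to its left, z up, the work surface at z = 0. Lengths are in m, angles in rad, forces in N, time in s.
With the tool pointing down it reaches from about 0.25 to 0.725 m from the base axis. Payload 9.7 kg.
Tool frame: the origin (TCP) lies midway between the tips of the shut fingers; the grasp point (between the pads) lies 19 mm behind it; y points along the fingers, x is the direction in which the jaws open and shut, and the axes are right-handed (so a half turn about y gives the same grasp; the last joint's range is limited). The gripper opens to 85 mm and grips with 20 to 120 N. Pads are 22 mm wide; open, the fingers measure 114 mm over their backs; the gripper's body (76 mm by 85 mm) begins 54 mm behind the grasp point. The pads swing forward as they close: fully open they stand 13 mm farther back than shut.
Start: joints at [1.163, 0.087, 0.176, 1.66, 0, 1.571], TCP at [0.218, 0.505, 0.231] pointing down, gripper open.
Joint ranges: [-3.13, 3.13], [-0.85, 1.81], [-1.15, 1.24], [-2.2, 2.28], [-1.44, 1.52], [-3.14, 3.14]. Speed limits (rad/s): [2.22, 2.22, 2.57, 3.14, 3.14, 3.14].

### API

Orientations are given as a unit quaternion [w, x, y, z].
In Python, from bench import status, cams, finish_job, finder gives the robot as it stands.
- The arm moves only by the tool play_rows, never from a script. Its argument "motion" is a list of rows, each a list of 5 numbers: the opening, from -1 (shut) to 1 (fully open), then the shift along the world's x, y, z in cm, then the turn about the world's z in degrees. In form: [[jaw, x, y, z, twist], ...]. A call has exactly 8 rows; each row is the pose to reach, as a shift and turn from the pose measured when the call began; what a row does not reach only later rows make up. A row lasts 1/12 s, in which the tool goes at most 41.7 mm and 7.16 degrees, less where a joint would pass 70% of its speed; a pose out of reach is approached as far as the arm can. A call with a gripper value outside its range is refused whole. The fingers move at their own pace and stop on an object; "squeeze" is the grip in N (left out, the last holds). Time passes only in rows, so rows that repeat a pose let the fingers close, or fill a call up. It gives the time, the measured TCP pose, the force and the opening at its end, in the units of the state.
- status.state(): the state, without advancing time (a new reading comes with each control period).
- cams.snapshot(name): name is "side" or "top" or "wrist"; returns a dict with "frame" (400x640x3 uint8, blue, green, red), "fx", "fy", "cx", "cy" (pixels), "T" (4x4, takes a point from camera to world coordinates); the wrist camera has in their place "mount" (4x4, takes a point from camera to tool coordinates, whose origin is the TCP and whose axes are the tool frame's). Camera axes: x right, y down, z forward; pixel columns grow to the right and rows downward; lengths in m; the calibration is good to about 2 mm. A picture is of the moment at which its call begins: read the wrist's pose just before it. There is no depth.
- finish_job(): hands the job in, once; it reports no verdict.
Trained networks look in a picture, given as the dict that the camera call returned (one of the last four; its "shot" number tells which), for a name from the list of things; names that differ only in an ending like _2 or _b are one class to them, and where a whole thing is asked for, a point or a joint stands for the part that bears it (a point fixed in the world has none). Each returns a list of dicts, best first, with "score" (0 to 1); they miss things now and then, are a little off and sometimes report something else, mostly with a low value. They report only what shows in the picture. A call takes as long as a camera call.
- finder.trace(label, picture): "region" (400x640 bool, what is visible of it) and "box" ([left, top, width, height] in pixels, round what is visible of it).
- finder.landmark_of(label, picture): "xy" ([column, row] in pixels: a listed point, or the origin of a listed thing).
The state is a dict: "time_s": time; "q": joint angles; "dq": joint speeds; "effort": joint torques, N m; "tcp_pos": TCP position; "tool_rot": TCP orientation; "contact_force": force on the tool from outside, world axes, zero at the start; "torque": the same for the moment, N m; "width": opening from 0.0 (shut) to 1.0 (fully open).
Only numpy, scipy, OpenCV 4.12 (cv2) and the standard library are available. Lean on these libraries where they do the work, as an engineer would, in place of code of your own. Each camera call takes 0.05 s, during which the arm holds its last target. There are 200 camera calls.

## Working session

There is one attempt and no reset: what is moved stays moved. The work goes in short steps, Python scripts to look and compute and a tool call to move; the robot and the scene stay as the last step left them, time stands still between calls to the robot, and variables do not carry over. Pictures are saved under pics/ and viewed, about 8 in all and at most 12, crops included, and the job is handed in when it is done.

Besides the shell and the picture viewer there is one more tool, called after "Emit:" in YAML: its name, and indented under it one key for each argument. play_rows: Moves the arm, as the interface text tells. Its arguments: {"type":"object","properties":{"motion":{"type":"array"},"squeeze":{"type":"number"}},"required":["motion"]}

```bash
ls; mkdir -p pics; cat > h.py <<'E'
import numpy as np, cv2
from bench import status, cams, finder
from scipy.spatial.transform import Rotation as R
def camT(p,st=None):
    if 'T' in p: return np.array(p['T'])
    st=st or status.state(); M=np.eye(4); w,x,y,z=st['tool_rot']
    M[:3,:3]=R.from_quat([x,y,z,w]).as_matrix(); M[:3,3]=st['tcp_pos']
    return M@np.array(p['mount'])
def K(p): return np.array([[p['fx'],0,p['cx']],[0,p['fy'],p['cy']],[0,0,1]])
def ray(p,T,xy,z):
    d=T[:3,:3]@np.linalg.solve(K(p),[xy[0],xy[1],1.]); o=T[:3,3]
    return o+d*(z-o[2])/d[2]
def proj(p,T,X):
    c=T[:3,:3].T@(np.asarray(X,float)-T[:3,3]); u=K(p)@c; return u[:2]/u[2]
Z=dict(tester=0,shoe_home=.04,rail_mouth=.04,shoe_entry=.04,pack=0,pack_nose=0,dial_axis=.04,dial_tab=.052,spare=0,spool=0,oil=0,bowl=0)
def look(cam,names,zs={}):
    st=status.state(); p=cams.snapshot(cam); T=camT(p,st)
    for n in names:
        for r in finder.landmark_of(n,p)[:2]:
            print(cam,n,np.round(r['xy'],1),round(r['score'],2),np.round(ray(p,T,r['xy'],{**Z,**zs}.get(n,0))*1000,1))
    return p,T
E
python3 - <<'E'
from h import *
print(status.state())
for c in ['top','side']:
    p,T=look(c,list(Z)); cv2.imwrite(f'pics/{c}0.png',p['frame']); print(T.round(3).tolist())
E
```

```text
pics
{'time_s': 0.0, 'q': array([ 1.16298425e+00,  8.74593959e-02,  1.75150699e-01,  1.65978349e+00,
       -1.67827246e-05,  1.57078341e+00]), 'dq': array([-9.92578411e-04, -4.25025570e-04, -9.27392663e-05,  1.21900923e-04,
        1.87516798e-04, -1.58442506e-03]), 'effort': array([-1.39125852e-03, -5.20385957e+01,  4.64798641e+01,  1.62715843e-02,
       -4.32022068e-05,  1.39550809e-05]), 'tcp_pos': array([0.21804951, 0.50469428, 0.23059193]), 'tool_rot': array([-0.5906303 ,  0.59114351,  0.38801769, -0.38877689]), 'contact_force': array([-0.01411325,  0.43322597, -0.34550233]), 'torque': array([0.00610578, 0.01449368, 0.05370298]), 'width': 1.0016723203326907}
top tester [317.5 214.5] 0.87 [575.4  20.8   0. ]
top tester [424.9 225.3] 0.16 [ 537.4 -305.5    0. ]
top shoe_home [298.7 199.9] 0.9 [614.4  74.8  40. ]
top rail_mouth [293.1 209.8] 0.59 [584.7  91.4  40. ]
top shoe_entry [294.1 225.2] 0.79 [538.8  88.2  40. ]
top shoe_entry [222.6 240.3] 0.25 [497.4 297.7  40. ]
top pack [420.4 232.6] 0.71 [ 515.4 -290.6    0. ]
top pack_nose [421.9 225.8] 0.91 [ 536.  -296.3    0. ]
to
[... 620 characters left out ...]
98.3  40. ]
side shoe_entry [325. 236.] 0.82 [546.5  72.1  40. ]
side pack [357.1 182.5] 0.8 [ 509.5 -295.5    0. ]
side pack [300.4 233.1] 0.17 [638.6  36.9   0. ]
side pack_nose [348.9 179.2] 0.7 [ 543.8 -308.1    0. ]
side dial_axis [317.1 212.4] 0.79 [600.3 -35.9  40. ]
side dial_axis [357.2 184.4] 0.71 [ 499.2 -229.5   40. ]
side dial_tab [328.  205.2] 0.93 [570.6 -69.   52. ]
side spool [350.6 153.2] 0.65 [ 573.6 -489.2    0. ]
side oil [272.2 328.2] 0.76 [606.9 429.8   0. ]
side oil [326.8 238. ] 0.62 [547.9  37.1   0. ]
side bowl [250.9 285.6] 0.82 [716.7 299.5   0. ]
[[-0.968, -0.165, 0.19, 0.291], [-0.251, 0.599, -0.761, 1.234], [0.012, -0.784, -0.621, 1.122], [0.0, 0.0, 0.0, 1.0]]
```

```bash
python3 - <<'E'
import cv2
a=cv2.imread('pics/top0.png')[150:270,190:450]; cv2.imwrite('pics/top0c.png',cv2.resize(a,None,fx=3,fy=3,interpolation=2))
E
```

```text
(no output)
```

View pics/top0c.png

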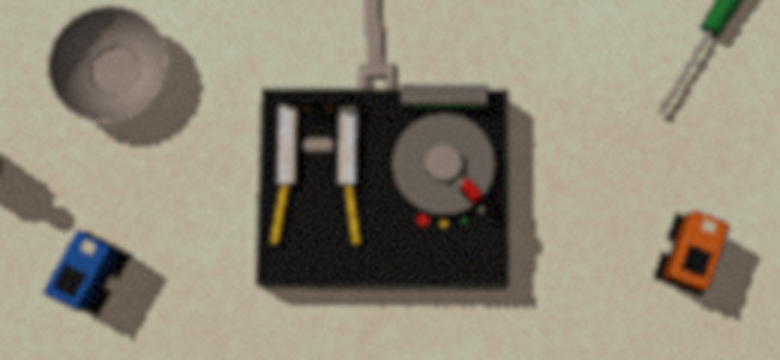

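```bash
python3 - <<'E'
from h import *
s=status.state();w,x,y,z=s['tool_rot'];print(R.from_quat([x,y,z,w]).as_matrix().round(3))
p=cams.snapshot('wrist');print(np.array(p['mount']).round(3),p['fx'],p['cx'])
E
```

```text
[[ 0.397 -0.    -0.918]
 [ 0.918 -0.     0.397]
 [-0.    -1.    -0.   ]]
[[ 1.    -0.     0.     0.001]
 [-0.    -0.3    0.954 -0.143]
 [-0.    -0.954 -0.3    0.076]
 [ 0.     0.     0.     1.   ]] 341.28538548210156 321.5900099006265
```

Emit:
play_rows:
  motion:
    - [1,2,-4,0,-6]
    - [1,4,-8,0,-12]
    - [1,6,-12,1,-18]
    - [1,8,-16,1,-24]
    - [1,10,-20,2,-30]
    - [1,12,-24,2,-36]
    - [1,14,-28,2,-42]
    - [1,15,-32,2,-48]

```text
time_s: 2.02
tcp_pos: [0.3619, 0.2042, 0.2514]
tool_rot: [0.698, -0.698, -0.113, 0.112]
contact_force: [0.9, 0.6, -0.0]
width: 1.0
```

```bash
python3 - <<'E'
from h import *
s=status.state();w,x,y,z=s['tool_rot'];print(R.from_quat([x,y,z,w]).as_matrix().round(3),s['q'].round(3))
E
```

```text
[[ 0.949  0.001 -0.315]
 [ 0.315  0.     0.949]
 [ 0.001 -1.     0.   ]] [ 0.514 -0.223 -0.078  1.715 -0.     1.764]
```

Emit:
play_rows:
  motion:
    - [1,2,-4,0,7]
    - [1,4,-8,0,14]
    - [1,6,-12,0,21]
    - [1,8,-16,0,28]
    - [1,9,-20,0,35]
    - [1,10,-24,0,42]
    - [1,11,-28,0,49]
    - [1,12,-32,0,56]

```text
time_s: 2.68
tcp_pos: [0.4656, -0.0546, 0.2516]
tool_rot: [0.591, -0.59, -0.389, 0.388]
contact_force: [1.0, -0.1, -0.0]
width: 0.999
```

Emit:
play_rows:
  motion:
    - [1,0,-4,0,0]
    - [1,0,-8,0,0]
    - [1,0,-12,0,0]
    - [1,0,-16,0,0]
    - [1,0,-18,0,0]
    - [1,0,-18,0,0]
    - [1,0,-18,0,0]
    - [1,0,-18,0,0]

```text
time_s: 3.35
tcp_pos: [0.4656, -0.2341, 0.2516]
tool_rot: [0.591, -0.59, -0.389, 0.388]
contact_force: [0.1, 0.1, 0.5]
width: 0.997
```

```bash
python3 - <<'E'
from h import *
s=status.state();w,x,y,z=s['tool_rot'];print(R.from_quat([x,y,z,w]).as_matrix().round(3),s['q'].round(3),s['tcp_pos'])
p,T=look('wrist',['pack','pack_nose']);cv2.imwrite('pics/w1.png',p['frame'])
r=finder.trace('pack',p)
print([(i['score'],i['box']) for i in r])
E
```

```text
[[ 0.395  0.001 -0.919]
 [ 0.919  0.001  0.395]
 [ 0.002 -1.    -0.   ]] [-0.467  0.026  0.152  1.697  0.002 -0.061] [ 0.4655557  -0.23410134  0.25159756]
wrist pack [296.9 218.1] 0.73 [ 512.1 -285.4    0. ]
wrist pack_nose [345.  361.6] 0.66 [ 734.6 -312.2    0. ]
[(0.86, [271.1, 190.2, 45.1, 73.4])]
```

View pics/w1.png

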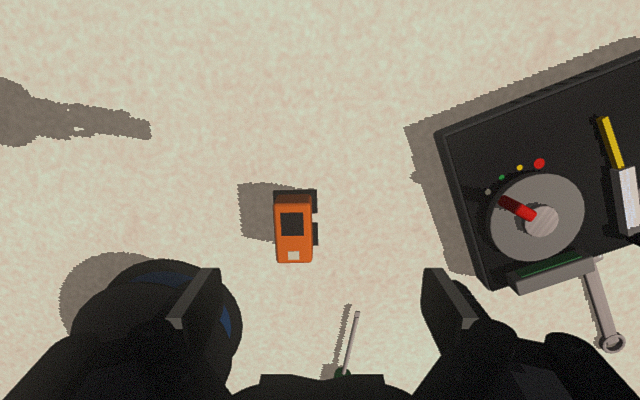

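```bash
python3 - <<'E'
from h import *
import sys
p=dict(cams.snapshot('wrist'));T=camT(p)
f=p['frame'][175:275,255:335];cv2.imwrite('pics/w1c.png',cv2.resize(f,None,fx=6,fy=6,interpolation=cv2.INTER_NEAREST))
hsv=cv2.cvtColor(p['frame'],cv2.COLOR_BGR2HSV);m=((hsv[...,0]<20)&(hsv[...,1]>150)&(hsv[...,2]>170)).astype(np.uint8)
m[:150]=0;m[280:]=0;m[:,:240]=0;m[:,350:]=0
m=cv2.morphologyEx(m,cv2.MORPH_CLOSE,np.ones((3,3)))
c=max(cv2.findContours(m,0,2)[0],key=cv2.contourArea)
b=cv2.boxPoints(cv2.minAreaRect(c));print(b)
X=np.array([ray(p,T,q,.056) for q in b])*1000;print(X.round(1),X.mean(0),[np.linalg.norm(X[i]-X[i-1]) for i in range(4)],np.degrees(np.arctan2(*(X[1]-X[0])[[1,0]])),np.degrees(np.arctan2(*(X[2]-X[1])[[1,0]])))
E
```

```text
[[274.5942  205.01268]
 [309.06052 203.9356 ]
 [310.84195 260.94244]
 [276.37564 262.01953]]
[[ 474.  -288.7   56. ]
 [ 487.  -255.4   56. ]
 [ 547.5 -279.9   56. ]
 [ 533.8 -315.2   56. ]] [ 510.5611468  -284.79193915   56.        ] [np.float64(65.42537820643754), np.float64(35.81474880988611), np.float64(65.31291057011383), np.float64(37.80498713703195)] 68.64681287648722 -22.115706191987027
```

View pics/w1c.png

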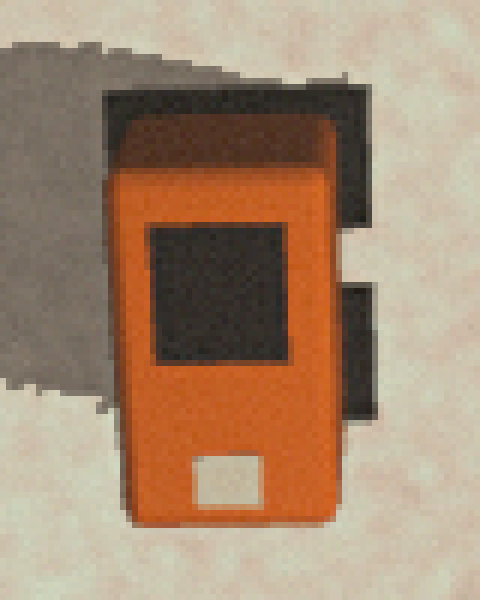

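Emit:
play_rows:
  motion:
    - [1,2,-2.5,0,1]
    - [1,4.5,-5.1,0,1]
    - [1,4.5,-5.1,-4,1]
    - [1,4.5,-5.1,-8,1]
    - [1,4.5,-5.1,-12,1]
    - [1,4.5,-5.1,-16,1]
    - [1,4.5,-5.1,-19,1]
    - [1,4.5,-5.1,-19,1]

```text
time_s: 4.27
tcp_pos: [0.5078, -0.2822, 0.0551]
tool_rot: [0.59, -0.583, -0.394, 0.396]
contact_force: [-0.3, -0.6, -1.1]
width: 0.999
```

Emit:
play_rows:
  motion:
    - [1,0,0,-2,0]
    - [1,0,0,-3.8,0]
    - [1,0,0,-3.8,0]
    - [-1,0,0,-3.8,0]
    - [-1,0,0,-3.8,0]
    - [-1,0,0,-3.8,0]
    - [-1,0,0,-3.8,0]
    - [-1,0,0,-3.8,0]
  squeeze: 60

```text
time_s: 4.93
tcp_pos: [0.5088, -0.2829, 0.0192]
tool_rot: [0.589, -0.585, -0.394, 0.395]
contact_force: [-0.6, -0.0, 7.4]
width: 0.459
```

Emit:
play_rows:
  motion:
    - [-1,0,0,2,0]
    - [-1,0,0,6,0]
    - [-1,0,0,10,0]
    - [-1,0,2,14,0]
    - [-1,-1,6,17,5]
    - [-1,-2,10,19,10]
    - [-1,-3,14,20,15]
    - [-1,-4,18,20,20]

```text
time_s: 5.6
tcp_pos: [0.4725, -0.1168, 0.2209]
tool_rot: [0.509, -0.508, -0.491, 0.492]
contact_force: [1.2, 0.8, -1.9]
width: 0.461
```

Emit:
play_rows:
  motion:
    - [-1,-1,4,0,2]
    - [-1,-2,8,0,2]
    - [-1,-2,12,0,2]
    - [-1,-2,16,0,2]
    - [-1,-2,19,0,2]
    - [-1,-2,19,0,2]
    - [-1,-2,19,0,2]
    - [-1,-2,19,0,2]

```text
time_s: 6.27
tcp_pos: [0.4524, 0.0731, 0.2211]
tool_rot: [0.5, -0.499, -0.5, 0.501]
contact_force: [0.6, 0.5, -3.5]
width: 0.463
```

```bash
python3 - <<'E'
from h import *
s=status.state();print(s['tcp_pos'],s['width'],s['contact_force'])
p,T=look('wrist',['shoe_home','rail_mouth','shoe_entry','dial_axis','dial_tab','tester']);cv2.imwrite('pics/w2.png',p['frame'])
print(T.tolist(),p['fx'],p['fy'],p['cx'],p['cy'])
E
```

```text
[0.4523718  0.07310556 0.22109646] 0.46251349370138084 [ 0.58783354  0.53965779 -3.51535706]
wrist shoe_entry [492.2 365.4] 0.18 [672.  272.9  40. ]
wrist dial_axis [215.9 311.6] 0.93 [599.6 -42.1  40. ]
wrist dial_axis [318.1 258.4] 0.44 [535.1  70.4  40. ]
wrist dial_tab [189.2 292.1] 0.62 [567.9 -63.4  52. ]
[[-0.0013687549139177546, 0.9544636072731822, 0.2983242345184985, 0.3771463400767241], [0.9999987032760221, 0.0010532982143639572, 0.001218199139573032, 0.07354701015056798], [0.0008485023616141159, 0.29832551509036914, -0.9544638113044445, 0.3639001277438446], [0.0, 0.0, 0.0, 1.0]] 341.28538548210156 341.28538548210156 321.5900099006265 206.52772824194346
```

View pics/w2.png

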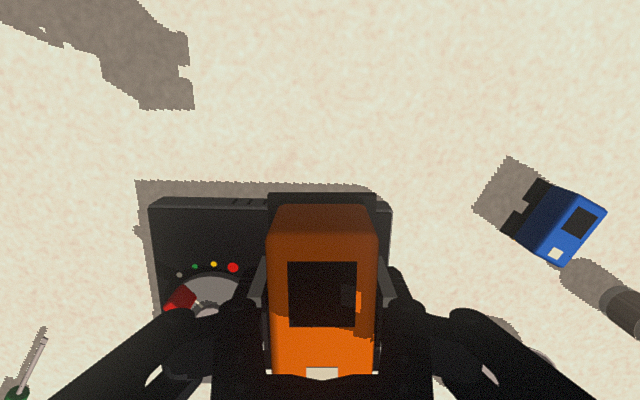

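Emit:
play_rows:
  motion:
    - [-1,2,4,0,0]
    - [-1,4,8,0,0]
    - [-1,6,12,0,0]
    - [-1,8,15,0,0]
    - [-1,9,16,0,0]
    - [-1,9,16,0,0]
    - [-1,9,16,0,0]
    - [-1,9,16,0,0]

```text
time_s: 7.28
tcp_pos: [0.5423, 0.2318, 0.2207]
tool_rot: [0.501, -0.499, -0.499, 0.5]
contact_force: [-0.8, -0.3, -2.5]
width: 0.461
```

```bash
python3 - <<'E'
from h import *
s=status.state();print(s['tcp_pos'],s['width'],s['contact_force'])
p,T=look('wrist',['shoe_home','rail_mouth','shoe_entry','dial_axis','dial_tab','tester']);cv2.imwrite('pics/w3.png',p['frame'])
np.savez('w3.npz',T=T,K=K(p))
cv2.imwrite('pics/w3c.png',cv2.resize(p['frame'][100:300,0:270],None,fx=2.9,fy=2.9,interpolation=cv2.INTER_CUBIC))
look('top',['shoe_home','rail_mouth','shoe_entry'])
E
```

```text
[0.54228719 0.23178424 0.22071965] 0.46082255956527446 [-0.83297373 -0.27810627 -2.5375202 ]
wrist shoe_home [ 54.4 236.7] 0.62 [599.9 -40.2  40. ]
wrist shoe_home [180.6 253.5] 0.56 [618.9  86.2  40. ]
wrist rail_mouth [175.4 219.4] 0.56 [581.4  85.6  40. ]
wrist shoe_entry [171.1 178.1] 0.93 [539.   86.9  40. ]
wrist shoe_entry [174.8 217.5] 0.6 [579.3  85.3  40. ]
wrist dial_axis [ 50.8 235.7] 0.56 [598.8 -43.7  40. ]
wrist dial_tab [ 12.7 212.8] 0.6 [570.2 -64.4  52. ]
wrist tester [126.5 207.2] 0.97 [581.   14.8   0. ]
top shoe_home [297.5 197.4] 0.72 [622.   78.4  40. ]
top rail_mouth [293.1 207.5] 0.79 [591.7  91.4  40. ]
top shoe_entry [293.8 223.7] 0.84 [543.2  89.1  40. ]
```

View pics/w3c.png

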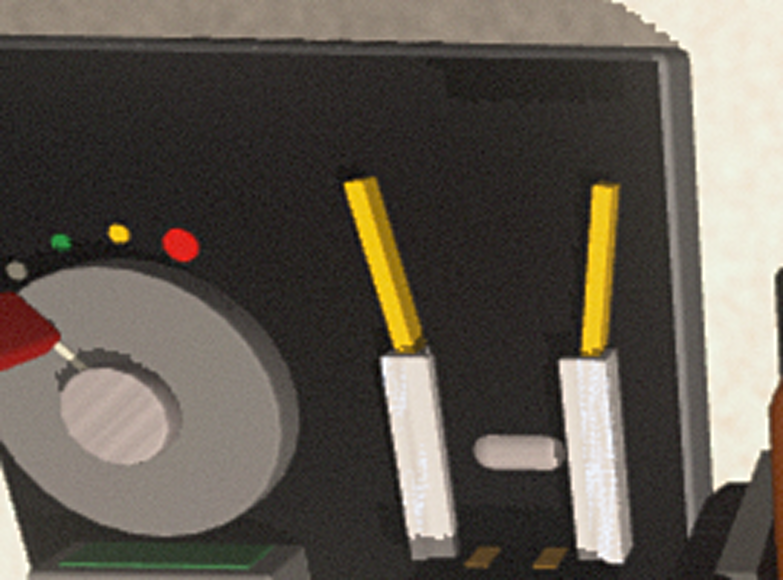

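```bash
python3 - <<'E'
from h import *
d=np.load('w3.npz');T=d['T'];k=d['K'];p=dict(fx=k[0,0],fy=k[1,1],cx=k[0,2],cy=k[1,2])
def g(u,v,z): 
    X=ray(p,T,(u/2.9,100+v/2.9),z/1000)*1000; return X[:2].round(1)
for n,u,v,z in [('LinF',430,355,52),('LinR',455,538,52),('RinF',560,360,52),('RinR',579,556,52),('LoutF',383,357,52),('LoutR',411,540,52),('catch',518,452,42.5),('red',181,244,40),('yel',119,233,40),('grn',60,241,40),('white',16,271,40),('hub',115,415,60),('gLtip',362,180,48),('gRtip',606,184,48),('gLend',408,345,48),('gRend',596,348,48),('frontL',0,38,40),('frontR',685,52,40)]: print(n,g(u,v,z))
E
```

```text
LinF [580.2  64.4]
LinR [649.3  62.7]
RinF [582.  107.7]
RinR [656.6 106. ]
LoutF [580.9  48.5]
LoutR [650.1  47. ]
catch [620.3  85. ]
red [544.9 -19.6]
yel [541.1 -39.4]
grn [543.8 -59.9]
white [554.2 -77.5]
hub [598.3 -39.1]
gLtip [521.9  49.5]
gRtip [523.3 127.6]
gLend [578.   55.3]
gRend [579.2 118.7]
frontL [478.1 -61.5]
frontR [482.7 154.2]
```

Emit:
play_rows:
  motion:
    - [-1,0,-4,0,-1]
    - [-1,-0.5,-8,0,-1.3]
    - [-1,-0.9,-12,0,-1.3]
    - [-1,-0.9,-14.5,-1,-1.3]
    - [-1,-0.9,-14.5,-5,-1.3]
    - [-1,-0.9,-14.5,-9,-1.3]
    - [-1,-0.9,-14.5,-13,-1.3]
    - [-1,-0.9,-14.5,-13,-1.3]

```text
time_s: 8.5
tcp_pos: [0.529, 0.0864, 0.0827]
tool_rot: [0.509, -0.503, -0.49, 0.498]
contact_force: [-0.9, -0.1, -4.3]
width: 0.461
```

```bash
python3 - <<'E'
from h import *
s=status.state();print(s['tcp_pos'],s['width'],s['contact_force'])
w,x,y,z=s['tool_rot'];M=R.from_quat([x,y,z,w]).as_matrix();print(np.degrees(np.arctan2(M[1,0],M[0,0])),M[:,1])
a=[]
for c in ['top','side']:
    p,T=look(c,['pack','pack_nose','rail_mouth'],dict(pack=.07,pack_nose=.07)); a.append(cv2.resize(p['frame'][150:270,240:400],None,fx=4.5,fy=4.5,interpolation=2)[:,:])
cv2.imwrite('pics/a4.png',cv2.resize(np.vstack(a),None,fx=.55,fy=.55))
E
```

```text
[0.52897582 0.08639912 0.08266689] 0.46057733722493716 [-0.85650019 -0.1197896  -4.29380795]
88.64667506016808 [-1.38724295e-02 -5.56288058e-04 -9.99903618e-01]
top pack_nose [222.9 239.3] 0.55 [497.9 288.2  70. ]
top rail_mouth [294.3 207.4] 0.82 [591.9  87.9  40. ]
side pack_nose [314.2 226.8] 0.7 [582.8  71.2  70. ]
side rail_mouth [313.8 240.8] 0.82 [575.4 103.3  40. ]
```

View pics/a4.png

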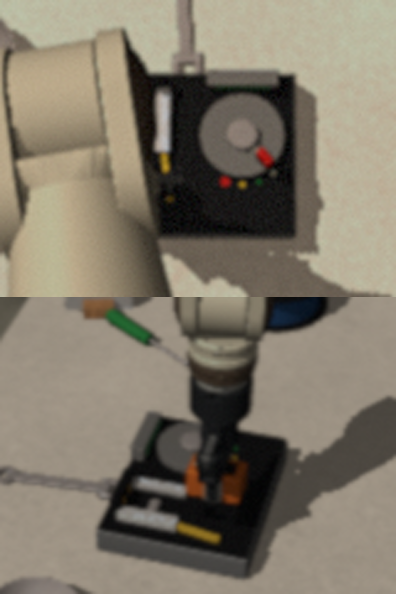

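Emit:
play_rows:
  motion:
    - [-1,0.2,0.1,-0.8,0]
    - [-1,0.2,0.1,-1.6,0]
    - [-1,0.2,0.1,-2.0,0]
    - [-1,0.2,0.1,-2.2,0]
    - [-1,0.2,0.1,-2.4,0]
    - [-1,0.2,0.1,-2.4,0]
    - [-1,0.2,0.1,-2.4,0]
    - [-1,0.2,0.1,-2.4,0]

```text
time_s: 9.57
tcp_pos: [0.5368, 0.0887, 0.0695]
tool_rot: [0.506, -0.506, -0.495, 0.493]
contact_force: [0.2, -0.7, -2.1]
width: 0.459
```

```bash
cat > s.py <<'E'
from h import *
s=status.state();print(s['time_s'],s['tcp_pos'],s['width'],s['contact_force'].round(1),s['torque'].round(2))
w,x,y,z=s['tool_rot'];M=R.from_quat([x,y,z,w]).as_matrix();print(np.degrees(np.arctan2(M[1,0],M[0,0])),M[:,1].round(4))
E
python3 s.py
```

```text
9.5667 [0.53682342 0.08873064 0.06945991] 0.45874506165509327 [ 0.2 -0.7 -2.1] [ 0.03  0.04 -0.01]
88.68522524505667 [ 0.0018  0.0019 -1.    ]
```

Emit:
play_rows:
  motion:
    - [-1,-0.4,-0.17,0,0]
    - [-1,-0.4,-0.17,-0.4,0]
    - [-1,-0.4,-0.17,-0.8,0]
    - [-1,-0.4,-0.17,-1.1,0]
    - [-1,-0.4,-0.17,-1.1,0]
    - [-1,-0.4,-0.17,-1.1,0]
    - [-1,-0.4,-0.17,-1.1,0]
    - [-1,-0.4,-0.17,-1.1,0]

```text
time_s: 10.23
tcp_pos: [0.533, 0.087, 0.0592]
tool_rot: [-0.506, 0.506, 0.495, -0.493]
contact_force: [-1.7, -1.1, 5.5]
width: 0.462
```

```bash
python3 s.py
```

```text
10.2333 [0.5330394 0.0869504 0.0591687] 0.4619977401081435 [-1.7 -1.1  5.5] [-0.27  0.67 -0.07]
88.67816015589636 [ 0.0027  0.0018 -1.    ]
```

Emit:
play_rows:
  motion:
    - [-1,0.4,0,0,0]
    - [-1,0.8,0,0,0]
    - [-1,1.3,0,0,0]
    - [-1,1.8,-0.03,0,0]
    - [-1,2.4,-0.05,0,0]
    - [-1,3,-0.07,0,0]
    - [-1,3.6,-0.09,0,0]
    - [-1,3.6,-0.09,0,0]

```text
time_s: 10.9
tcp_pos: [0.5707, 0.0861, 0.0593]
tool_rot: [-0.505, 0.506, 0.496, -0.493]
contact_force: [2.1, -0.5, 1.6]
width: 0.462
```

```bash
python3 s.py
```

```text
10.9 [0.57068648 0.08606307 0.0593393 ] 0.4615847219512916 [ 2.1 -0.5  1.6] [-0.1  -0.36 -0.03]
88.6713902820465 [ 0.0043  0.002  -1.    ]
```

Emit:
play_rows:
  motion:
    - [-1,0.7,-0.02,0,0]
    - [-1,1.4,-0.03,0,0]
    - [-1,2.1,-0.05,0,0]
    - [-1,2.8,-0.07,0,0]
    - [-1,3.4,-0.08,0,0]
    - [-1,4.0,-0.1,0,0]
    - [-1,4.6,-0.11,0,0]
    - [-1,4.9,-0.12,0,0]

```text
time_s: 11.57
tcp_pos: [0.6192, 0.0849, 0.0592]
tool_rot: [0.506, -0.506, -0.495, 0.493]
contact_force: [-20.3, 1.3, 13.0]
width: 0.457
```

```bash
python3 s.py
```

```text
11.5667 [0.61922924 0.08487775 0.05918736] 0.4568921250532436 [-20.3   1.3  13. ] [0.07 3.85 0.21]
88.68169012303196 [ 0.0017  0.0021 -1.    ]
```

Emit:
play_rows:
  motion:
    - [-1,0.1,0,0,0]
    - [-1,0.2,0,0,0]
    - [-1,0.3,0,0,0]
    - [-1,0.4,0,0,0]
    - [-1,0.4,0,0,0]
    - [-1,0.4,0,0,0]
    - [-1,0.4,0,0,0]
    - [-1,0.4,0,0,0]

```text
time_s: 12.23
tcp_pos: [0.6192, 0.0848, 0.0593]
tool_rot: [0.508, -0.503, -0.493, 0.496]
contact_force: [-27.6, -1.0, 15.5]
width: 0.459
```

```bash
python3 s.py
```

```text
12.2333 [0.61917585 0.08483093 0.05934595] 0.45924374683847163 [-27.6  -1.   15.5] [-0.09  4.97  0.2 ]
88.72366272165367 [-0.0064  0.0019 -1.    ]
```

Emit:
play_rows:
  motion:
    - [-1,-0.05,0,0,0]
    - [-1,-0.05,0,0,0]
    - [1,-0.05,0,0,0]
    - [1,-0.05,0,0,0]
    - [1,-0.05,0,0,0]
    - [1,-0.05,0,0,0]
    - [1,-0.05,0,0,0]
    - [1,-0.05,0,0,0]

```text
time_s: 12.9
tcp_pos: [0.6188, 0.0848, 0.0592]
tool_rot: [0.508, -0.504, -0.493, 0.496]
contact_force: [-0.2, 0.5, -0.9]
width: 1.004
```

Emit:
play_rows:
  motion:
    - [1,0,0,1,0]
    - [1,0,0,3,0]
    - [1,0,0,6,0]
    - [1,0,0,10,0]
    - [1,-2,-2,13,0]
    - [1,-5,-5,13,0]
    - [1,-8,-8,13,0]
    - [1,-10,-10,13,0]

```text
time_s: 13.57
tcp_pos: [0.5171, -0.0166, 0.1909]
tool_rot: [0.507, -0.504, -0.494, 0.495]
contact_force: [-0.2, 0.3, 0.2]
width: 1.003
```

```bash
python3 s.py; python3 - <<'E'
from h import *
p,T=look('wrist',['pack','pack_nose','dial_axis','dial_tab'],dict(pack=.04,pack_nose=.04));np.savez('w5.npz',T=T,K=K(p))
cv2.imwrite('pics/w5.png',p['frame'])
look('top',['pack','dial_tab','dial_axis'],dict(pack=.04))
E
```

```text
13.5667 [ 0.51713783 -0.01655536  0.19085646] 1.0032462126437403 [-0.2  0.3  0.2] [ 0.02 -0.03  0.02]
88.72653900359091 [-0.0046  0.0014 -1.    ]
wrist pack [428.8 290.7] 0.87 [621.7  86.6  40. ]
wrist pack_nose [424.1 322.1] 0.71 [657.5  84.4  40. ]
wrist dial_axis [297.6 273.4] 0.92 [599.9 -40.6  40. ]
wrist dial_tab [268.6 250.7] 0.6 [570.1 -64.6  52. ]
wrist dial_tab [367.7 385.9] 0.54 [724.5  27.2  52. ]
top dial_tab [221.7 238.9] 0.29 [500.6 296.9  52. ]
```

View pics/w5.png

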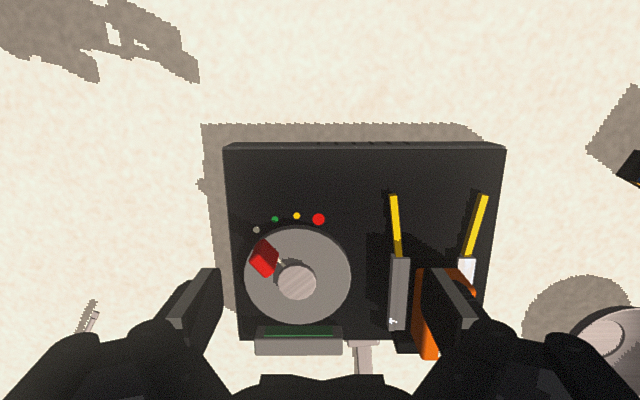

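Emit:
play_rows:
  motion:
    - [0,1,-1,0,7]
    - [0,2,-2,0,14]
    - [0,3,-3,0,21]
    - [0,4,-4,0,28]
    - [0,5.1,-4.8,-1,34]
    - [0,5.1,-4.8,-3,39.9]
    - [0,5.1,-4.8,-6,39.9]
    - [0,5.1,-4.8,-7,39.9]

```text
time_s: 14.68
tcp_pos: [0.5694, -0.062, 0.1146]
tool_rot: [0.309, -0.303, -0.635, 0.64]
contact_force: [-1.2, 0.5, -1.6]
width: 0.501
```

```bash
python3 - <<'E'
from h import *
p,T=look('wrist',['dial_axis','dial_tab'])
cv2.imwrite('pics/w6.png',p['frame'])
for X in [(.568,-.0647,.052),(.568,-.0647,.088),(.5993,-.0397,.06)]: print(proj(p,T,X))
E
python3 s.py
```

```text
wrist dial_axis [317.7 266.6] 0.74 [599.5 -41.2  40. ]
wrist dial_tab [321.5 219.6] 0.64 [567.2 -63.6  52. ]
wrist dial_tab [425.6 378.3] 0.64 [616.4  75.2  52. ]
[319.38935531 219.44044376]
[319.27206034 241.28498518]
[319.39140316 281.80279433]
14.8333 [ 0.56999145 -0.06204592  0.11858863] 0.4973629557753672 [-0.9 -0.4  1.1] [-0.01 -0.08  0.02]
128.67685658544755 [-0.0084 -0.0027 -1.    ]
```

View pics/w6.png

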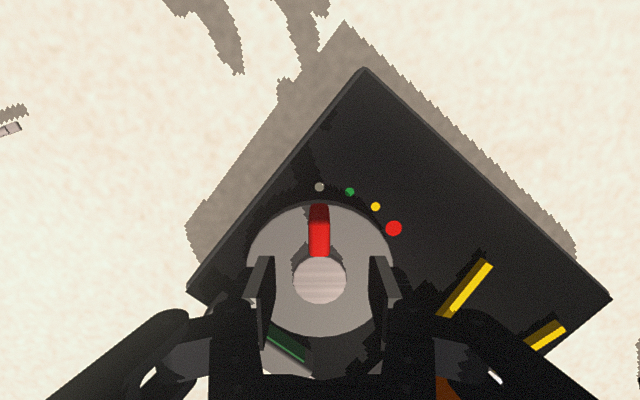

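Emit:
play_rows:
  motion:
    - [0,-0.2,-0.27,-1,0]
    - [0,-0.2,-0.27,-3,0]
    - [0,-0.2,-0.27,-5,0]
    - [0,-0.2,-0.27,-5.8,0]
    - [0,-0.2,-0.27,-5.8,0]
    - [0,-0.2,-0.27,-5.8,0]
    - [-1,-0.2,-0.27,-5.8,0]
    - [-1,-0.2,-0.27,-5.8,0]
  squeeze: 60

```text
time_s: 15.5
tcp_pos: [0.5688, -0.0648, 0.0621]
tool_rot: [0.308, -0.305, -0.635, 0.639]
contact_force: [-0.9, -0.3, -0.1]
width: 0.225
```

Emit:
play_rows:
  motion:
    - [-1,0,0,0,0]
    - [-1,0,0,0,0]
    - [-1,0,0,0,0]
    - [-1,0,0,0,0]
    - [-1,0,0,0,0]
    - [-1,0,0,0,0]
    - [-1,0,0,0,0]
    - [-1,0,0,0,0]

```text
time_s: 16.17
tcp_pos: [0.5686, -0.0645, 0.0626]
tool_rot: [0.308, -0.304, -0.636, 0.639]
contact_force: [-4.6, 2.6, 1.3]
width: 0.131
```

```bash
python3 s.py; cat > arc.py <<'E'
from h import *
import sys
s=status.state();w,x,y,z=s['tool_rot'];M=R.from_quat([x,y,z,w]).as_matrix();yaw=np.degrees(np.arctan2(M[1,0],M[0,0]))
A=np.array([.5993,-.0397]);t=np.array(s['tcp_pos'])[:2]
r=t-A;print('r',np.linalg.norm(r),'dir',np.degrees(np.arctan2(r[1],r[0]))%360,'yaw',yaw)
for a in map(float,sys.argv[1:]): # dial angle deg
    d=np.radians(218.6-a);q=A+.040*np.array([np.cos(d),np.sin(d)]);print(a,((q-t)*100).round(2),round(128.6-a-yaw,1))
E
python3 arc.py 0 5 10 15 20 25 30 35 40 
```

```text
16.1667 [ 0.56856438 -0.0644947   0.06260414] 0.13122862611180314 [-4.6  2.6  1.3] [0.56 0.75 0.15]
128.6960499797024 [-0.0064 -0.0024 -1.    ]
r 0.03948994428766546 dir 218.89343197842587 yaw 128.6960499797024
0.0 [-0.05 -0.02] -0.1
5.0 [-0.26  0.27] -5.1
10.0 [-0.44  0.56] -10.1
15.0 [-0.59  0.88] -15.1
20.0 [-0.72  1.2 ] -20.1
25.0 [-0.81  1.54] -25.1
30.0 [-0.88  1.88] -30.1
35.0 [-0.92  2.23] -35.1
40.0 [-0.93  2.58] -40.1
```

Emit:
play_rows:
  motion:
    - [-1,-0.25,0.27,0,-5]
    - [-1,-0.44,0.56,0,-10]
    - [-1,-0.59,0.88,0,-15]
    - [-1,-0.72,1.2,0,-20]
    - [-1,-0.81,1.54,0,-25]
    - [-1,-0.88,1.88,0,-30]
    - [-1,-0.92,2.23,0,-35]
    - [-1,-0.93,2.58,0,-40]
  squeeze: 80

```text
time_s: 16.83
tcp_pos: [0.5602, -0.04, 0.0627]
tool_rot: [0.508, -0.506, -0.492, 0.494]
contact_force: [5.2, -8.1, -5.6]
width: 0.12
```

```bash
python3 s.py; python3 arc.py 40 45 50 54 57 60 62 63
```

```text
16.8333 [ 0.56018254 -0.03996146  0.0626713 ] 0.12008329235747947 [ 5.2 -8.1 -5.6] [-1.66 -0.89  0.06]
88.38948029249475 [-4.6e-03 -7.0e-04 -1.0e+00]
r 0.03911833647781045 dir 180.3829550920028 yaw 88.38948029249475
40.0 [-0.09  0.12] 0.2
45.0 [-0.06  0.47] -4.8
50.0 [-0.01  0.82] -9.8
54.0 [0.06 1.09] -13.8
57.0 [0.12 1.29] -16.8
60.0 [0.19 1.49] -19.8
62.0 [0.24 1.61] -21.8
63.0 [0.27 1.68] -22.8
```

Emit:
play_rows:
  motion:
    - [-1,-0.08,0.3,0,-2.5]
    - [-1,-0.06,0.47,0,-5]
    - [-1,-0.01,0.82,0,-10]
    - [-1,0.06,1.09,0,-14]
    - [-1,0.12,1.29,0,-17]
    - [-1,0.19,1.49,0,-20]
    - [-1,0.21,1.55,0,-21]
    - [-1,0.21,1.55,0,-21]

```text
time_s: 17.5
tcp_pos: [0.5631, -0.0266, 0.0627]
tool_rot: [-0.588, 0.589, 0.39, -0.393]
contact_force: [4.0, -11.5, -4.3]
width: 0.121
```

```bash
python3 s.py; python3 arc.py 60 61 62 63; python3 - <<'E'
from h import *
p,T=look('wrist',['dial_axis','dial_tab','pack'],dict(pack=.04))
cv2.imwrite('pics/w7.png',p['frame'])
E
```

```text
17.5 [ 0.5630879  -0.02658081  0.06268886] 0.12124733953499532 [  4.  -11.5  -4.3] [-2.11 -0.54  0.  ]
67.22095274203355 [-0.0031 -0.0034 -1.    ]
r 0.03851531201222929 dir 160.0851884494291 yaw 67.22095274203355
60.0 [-0.1   0.15] 1.4
61.0 [-0.08  0.21] 0.4
62.0 [-0.05  0.28] -0.6
63.0 [-0.02  0.34] -1.6
wrist dial_tab [323.4 257.7] 0.76 [562.8 -24.4  52. ]
wrist dial_tab [394.9 220.2] 0.43 [557.8  14.6  52. ]
wrist pack [555.2 269.3] 0.98 [622.6  85.6  40. ]
```

View pics/w7.png

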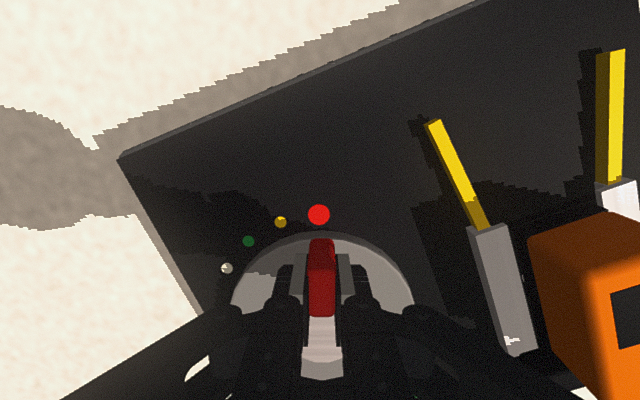

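Emit:
play_rows:
  motion:
    - [-1,0.02,0.15,0,0]
    - [-1,0.03,0.25,0,0]
    - [-1,0.04,0.3,0,-0.5]
    - [-1,0.05,0.35,0,-0.5]
    - [-1,0.05,0.35,0,-0.5]
    - [-1,0.05,0.35,0,-0.5]
    - [-1,0.05,0.35,0,-0.5]
    - [-1,0.05,0.35,0,-0.5]

```text
time_s: 18.37
tcp_pos: [0.5634, -0.026, 0.0627]
tool_rot: [-0.589, 0.593, 0.386, -0.391]
contact_force: [-2.3, -14.8, -2.6]
width: 0.123
```

```bash
python3 s.py; python3 arc.py; python3 - <<'E'
from h import *
p,T=look('wrist',['dial_axis','dial_tab'])
for z,n in((.088,'top'),):
  for a in (56,58,60,62,64):
    d=np.radians(218.6-a);u=np.array([np.cos(d),np.sin(d)]);A=np.array([.5993,-.0397])
    print(a,proj(p,T,[*(A+u*.051),.052]).round(1),proj(p,T,[*(A+u*.051),.088]).round(1),proj(p,T,[*(A+u*.029),.088]).round(1))
d=np.radians(158.6);print('dot',proj(p,T,[.5993+.058*np.cos(d),-.0397+.058*np.sin(d),.04]))
cv2.imwrite('pics/w8.png',cv2.resize(p['frame'][190:330,230:410],None,fx=4,fy=4,interpolation=2))
E
```

```text
18.3667 [ 0.56338655 -0.02603027  0.06268102] 0.12317192287074324 [ -2.3 -14.8  -2.6] [-2.61  0.49 -0.16]
66.64125181492936 [-0.0035 -0.0085 -1.    ]
r 0.03842703393867261 dir 159.1616863582034 yaw 66.64125181492936
wrist dial_axis [322.6 313.1] 0.59 [599.8 -40.3  40. ]
wrist dial_tab [323.3 257.6] 0.98 [563.  -23.9  52. ]
56 [312.2 236.6] [308.9 272.6] [315.2 321.3]
58 [315.9 236.3] [313.5 272.3] [317.7 321.1]
60 [319.5 236.1] [318.2 272.1] [320.2 321. ]
62 [323.2 236.1] [322.8 272. ] [322.7 321. ]
64 [326.9 236.2] [327.5 272.1] [325.2 321. ]
dot [319.38132635 214.46348077]
```

View pics/w8.png

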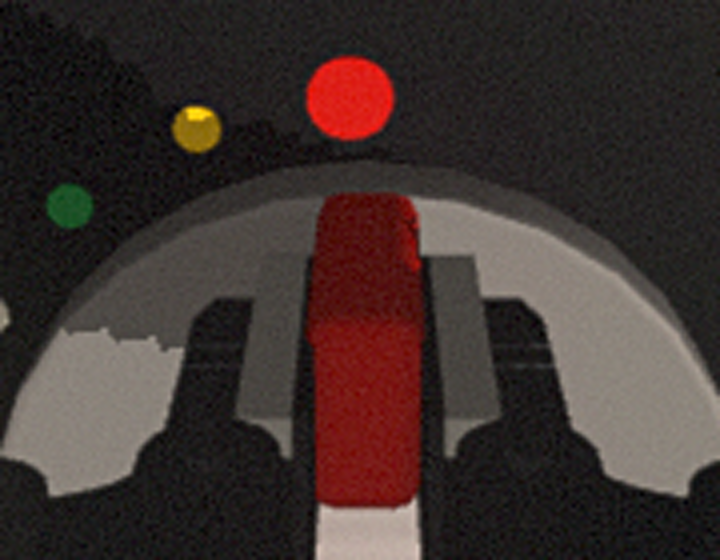

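Emit:
play_rows:
  motion:
    - [-1,0.0,0.2,0,0.3]
    - [-1,0,0.18,0,0.5]
    - [-1,0,0.18,0,0.6]
    - [-1,0,0.18,0,0.6]
    - [-1,0,0.18,0,0.6]
    - [-1,0,0.18,0,0.6]
    - [-1,0,0.18,0,0.6]
    - [-1,0,0.18,0,0.6]

```text
time_s: 19.18
tcp_pos: [0.5632, -0.0265, 0.0627]
tool_rot: [-0.586, 0.592, 0.387, -0.394]
contact_force: [-2.3, -12.5, -1.0]
width: 0.126
```

```bash
python3 s.py; python3 arc.py; python3 - <<'E'
from h import *
p,T=look('wrist',['dial_tab','pack','shoe_home'],dict(pack=.04))
cv2.imwrite('pics/w9.png',cv2.resize(p['frame'][190:330,230:410],None,fx=4,fy=4,interpolation=2))
for a in (58,60,62,64):
    d=np.radians(218.6-a);u=np.array([np.cos(d),np.sin(d)]);A=np.array([.5993,-.0397])
    print(a,proj(p,T,[*(A+u*.051),.052]).round(1),proj(p,T,[*(A+u*.051),.088]).round(1),proj(p,T,[*(A+u*.029),.088]).round(1))
d=np.radians(158.6);print('dot',proj(p,T,[.5993+.058*np.cos(d),-.0397+.058*np.sin(d),.04]))
h=cv2.cvtColor(p['frame'],cv2.COLOR_BGR2HSV);m=((h[...,0]<6)|(h[...,0]>172))&(h[...,1]>170)&(h[...,2]>60)
for r in (214,242,250,258,275,290,305):
    c=np.where(m[r,290:345])[0]+290; print(r,c.min() if len(c) else 0,c.max() if len(c) else 0)
E
```

```text
19.1833 [ 0.56318294 -0.02652733  0.06266563] 0.1259551333266919 [ -2.3 -12.5  -1. ] [-1.87  0.48 -0.08]
67.11429159099937 [-0.0039 -0.0126 -0.9999]
r 0.038444256899173614 dir 159.96199702775976 yaw 67.11429159099937
wrist dial_tab [321.5 258. ] 0.79 [562.7 -25.4  52. ]
wrist pack [554.9 269.9] 0.63 [622.3  84.6  40. ]
58 [317.3 236.2] [315.  272.3] [318.6 321.1]
60 [321.  236.1] [319.6 272.2] [321.1 321. ]
62 [324.6 236.1] [324.2 272.1] [323.6 321. ]
64 [328.3 236.2] [328.9 272.3] [326.2 321.1]
dot [320.93295283 214.41164409]
214 308 329
242 311 333
250 310 334
258 308 334
275 307 334
290 309 334
305 309 334
```

```bash
python3 -c "
from bench import finish_job; print(finish_job())"
```

```text
the job is handed in; nothing more can be done
None
```

The orange pack is in the rail and released. The dial is turned to the third click, and the gripper was still holding it there when I handed the job in, at about 19 s.

- **Pack:** I slid it in contacts first, under the lips, until it stopped solidly at the end stop with 20 to 28 N of push. The hard stop was at the distance expected for home. After release, the wrist camera put it within about 2 mm of home, and two later looks while turning the dial agreed. I did not pull it back to test the catch.
- **Dial:** I gripped the red handle and turned it clockwise with the gripper following the arc. I went slightly past the third click, then eased back. At the end the gripper was pushing with about 12.5 N.
- **Dial angle:** The final checks disagree a little. Tool rotation and the camera views give about 60.5 to 62 degrees. Gripper position alone gives about 59 degrees. The third click is at 60 and the stop at 64, so I take it as at or just past the click.
- **Everything else:** I did not move the blue pack or anything else on the bench, though I took no last overview picture to confirm it.

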